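# Hold the hand microscope over a tablet dish

## Task

Set the clear tablet dish from the blue coaster flat on the black stage plate, centred on the cross between the two stops, and let go of it. Then lift the hand-held microscope lens down out of its cradle to above the height of the pill bottle, carry it over to the dish without brushing the organizer, bottle or cap, and finish still holding it there, upright and still, centred over the dish with its lens end about 10 mm above the lid and never touching the dish. Leave the organizer, bottle, cap and coaster where they stand.

Things in the scene. Friction and masses are not known exactly. Their poses are not given: they have to be found in the camera images.
- dish: Closed round clear dish with a white pad and one orange tablet seen in its middle (all one rigid piece, about 30 g): a plain disc 40 mm in diameter and 14 mm high, standing flat on the blue coaster. Origin at the centre of its underside, z up. Rigid enough for a firm grip across its side.
- dish_lid (a point): Centre of the dish's flat lid, 14 mm above the dish's origin, z up.
- coaster: Blue ceramic coaster, a flat disc 100 mm in diameter and 8 mm thick, loose on the desk, about 220 g; the dish stands on it up to about 15 mm off its centre. Origin at the centre of its underside. Stays where it is.
- stage: Black stage plate fixed to the desk, left or right of the organizer, turned up to 0.4 rad: 130 mm (its x) by 110 mm (its y), top 10 mm above the desk, with a white cross and ring. Two low metal stops, 8 mm wide and 56 mm long along y, rise 5 mm above the plate, centred at x = +27 and -27 mm. A strap runs out from each at y = 0 to a thumb screw 10 mm above the plate at x = +49 and -49 mm. Origin under its centre.
- stage_centre (a point): Centre of the cross on the stage plate's top face, where the middle of the dish's underside belongs. The lane between the stops is 46 mm wide, 3 mm to spare on each side of the dish, and open at both ends. Axes as the plate's: x across the lane, y along the lane, z up.
- microscope: Cordless hand-held microscope, 128 mm long, about 130 g, upright, lens down in the cradle: grey lens end 34 mm in diameter (lowest 28 mm), black ribbed focus wheel 38 mm in diameter (28 to 42 mm up), rigid white barrel 35 mm in diameter (42 to 120 mm up) to grip from above, grey domed cap. Origin at the centre of the lens end face (its lowest face), z along the barrel to the cap. Balances 65 mm up.
- cradle: Grey charging cradle fixed to the desk: foot 80 mm in diameter, 6 mm high, with a round socket 47 mm outside and 39 mm inside, rim 30 mm above the desk, floor 10 mm above the desk. The microscope stands loosely in it, 20 mm deep, and lifts straight out. Origin under its centre at desk level. It lies on the other side of the organizer from the stage plate.
- organizer: Translucent blue four-day pill organizer, closed, loose, 136 mm (its x) by 42 mm (its y), 26 mm high, about 90 g, between the cradle and the stage plate. Origin at the centre of its underside.
- pill_bottle: Empty white open pill bottle, loose and upright, 44 mm in diameter, 80 mm high, only about 35 g: easily knocked over. Beside the organizer on one side. Origin at the centre of its underside.
- bottle_cap: White ribbed cap of the bottle, a loose disc 42 mm in diameter, 16 mm high, beside the organizer on the other side. Origin at the centre of its underside.
Things that resemble listed ones, but are neither listed nor needed, are in the scene too. Leave any red, turquoise or yellow look-alike of the dish alone.

How it is judged:
By the outcome, as a careful person would: the job done as asked, in the order asked, and still so for the second after the job is handed in, while the arm keeps its last pose, push and grip.
It also fails if it takes over 67 s, if anything falls off the work surface, if the arm or the gripper's body presses on something with over 40 N, if the wrist force passes 120 N, or if a joint passes its speed limit or range.

## Robot

A 6-joint arm with a two-finger parallel gripper is mounted at the origin on the work surface. World frame = base frame: x ahead of the robot, y to its left, z up, the work surface at z = 0. Lengths are in m, angles in degrees, forces in N, time in s.
With the tool pointing down it reaches from about 0.4 to 0.825 m from the base axis. Payload 7 kg.
Tool frame: the origin (TCP) lies at the very end of the fingers, on their centre line; the grasp point (between the pads) lies 19 mm behind it; x points along the fingers, z is the direction in which the jaws open and shut, and the axes are right-handed (so a half turn about x gives the same grasp; the last joint's range is limited). The gripper opens to 88 mm and grips with 3 to 60 N. Pads are 19 mm wide; open, the fingers measure 130 mm over their backs; the gripper's body (78 mm by 193 mm) begins 47 mm behind the grasp point.
Start: joints at [85.491, 20.546, 0.682, 0, -70.136, -16.507], TCP at [0.242, 0.63, 0.227] pointing down, gripper open.
Joint ranges: [-176.03, 176.03], [-82.01, 121.73], [-58.28, 71.71], [-173.87, 95.51], [-174.79, -0.11], [-173.66, 173.66]. Speed limits (degrees/s): [136.94, 136.94, 172.46, 180, 180, 180].

## Interface

Orientations are given as [roll, pitch, yaw] about the fixed x, y, z axes, in that order (R = Rz(yaw) Ry(pitch) Rx(roll)).
In Python, from plant import sensors, cams, workorder gives the robot as it stands. The module is installed in compiled form; this text tells all that it offers.
- The arm moves only by the shell command python3 -m handwheel 'ROWS' [OPENING] [FORCE]. ROWS is JSON, one flat list of numbers, 4 for each row, row after row: the shift along the tool's x, y, z in cm, then the turn about the tool's x in degrees. A call has exactly 10 rows; each row is the pose to reach, as a shift and turn from the pose commanded when the call began, along the tool's axes at that moment; what a row does not reach only later rows make up. A row lasts 1/8 s, in which the tool goes at most 62.5 mm and 10.7 degrees, less where a joint would pass 70% of its speed; a pose out of reach is approached as far as the arm can. A call with a gripper value outside its range is refused whole. OPENING is the finger opening in cm, from 0 to 8.76, set as the call begins (- or left out, the last holds). The fingers move at their own pace and stop on an object; FORCE is the grip in N (left out, the last holds). Time passes only in rows, so rows that repeat a pose let the fingers close, or fill a call up. It gives the time, the measured TCP pose, the force and the opening at its end, in the units of the state.
- sensors.get_state(): the state, without advancing time (a new reading comes with each control period).
- cams.capture(name): name is "side" or "top" or "wrist"; returns a dict with "image" (400x640x3 uint8, red, green, blue), "fov_y" (degrees; the focal length in pixels is half the picture's height over the tangent of half this angle, whatever the lens; pixels are square), "cx", "cy" (the principal point, pixels), "xyz" and "rotation" of the camera in the world. Camera axes: x right, y down, z forward; pixel columns grow to the right and rows downward; lengths in m; the calibration is good to about 2 mm. A picture is of the moment at which its call begins. There is no depth.
- workorder.close_job(): hands the job in, once; it reports no verdict.
The state is a dict: "time_s": time; "joints": joint angles; "qd": joint speeds; "joint_torque": joint torques, N m; "tcp_pos": TCP position; "eef_rot": TCP orientation; "contact_force": force on the tool from outside, world axes, zero at the start; "moment": the same for the moment, N m; "gripper_width": finger opening in m.
Only numpy, scipy, OpenCV 4.12 (cv2) and the standard library are available. Lean on these libraries where they do the work, as an engineer would, in place of code of your own. Each camera call takes 0.05 s, during which the arm holds its last target.

## Working session

There is one attempt and no reset: what is moved stays moved. The work goes in short steps, Python scripts to look and compute and a shell command to move; the robot and the scene stay as the last step left them, time stands still between calls to the robot, and variables do not carry over. Pictures are saved under pics/ and viewed, and the job is handed in when it is done.

```bash
mkdir -p pics; cat > h.py <<'E'
import numpy as np, cv2
from plant import sensors, cams, workorder
def cap(name,fn):
    c=cams.capture(name); cv2.imwrite('pics/'+fn,c['image'][:,:,::-1]); return c
def K(c):
    f=200/np.tan(np.radians(c['fov_y'])/2); return f
def ray(c,u,v):
    f=K(c); d=np.array([(u-c['cx'])/f,(v-c['cy'])/f,1.]); return np.array(c['xyz']),np.array(c['rotation'])@d
def onplane(c,u,v,z):
    o,d=ray(c,u,v); return o+d*(z-o[2])/d[2]
def proj(c,p):
    q=np.array(c['rotation']).T@(np.array(p)-np.array(c['xyz'])); f=K(c); return f*q[0]/q[2]+c['cx'],f*q[1]/q[2]+c['cy']
E
python3 - <<'E'
from h import *
import pickle
d={}
for n in ['side','top','wrist']:
    c=cap(n,n+'0.png'); d[n]=c; print(n,c['fov_y'],c['cx'],c['cy'],c['xyz'],np.array(c['rotation']).round(3).tolist())
pickle.dump(d,open('c0.pkl','wb'))
print(sensors.get_state())
E
```

```text
side 57.46229399913794 316.3652400815131 192.02257216503278 [0.5334328  0.50470966 0.58806014] [-136.641, -0.268, -176.667]
top 57.185909593079764 319.9962068932967 191.42812992291718 [ 4.96413647e-01 -7.48767232e-04  8.10467791e-01] [-174.417, 0.842, -89.9]
wrist 63.16498261341434 313.63051711011843 200.6206387108816 [0.30681331 0.60426386 0.38329698] [165.127, -0.09, -111.007]
{'time_s': 0.15, 'joints': array([ 8.54908938e+01,  2.05824582e+01,  6.44072311e-01, -1.46883952e-02,
       -7.01366115e+01, -1.65052191e+01]), 'qd': array([ 0.04732518, -0.03403296,  0.06995424,  0.02594655, -0.04437729,
       -0.04690113]), 'joint_torque': array([-6.70289883e-04, -5.83280468e+01,  2.93292886e+01,  7.00140595e+00,
        8.83776869e-03, -1.08286624e-04]), 'tcp_pos': array([0.24196496, 0.62972207, 0.22581934]), 'eef_rot': array([   6.07324826,   89.92374147, -104.94607689]), 'contact_force': array([1.10343996, 0.3019821 , 0.5934145 ]), 'moment': array([-0.00667825, -0.02472724, -0.00444402]), 'gripper_width': 0.08780670307048159}
```

```bash
cat >> h.py <<'E'
from scipy.spatial.transform import Rotation as Ro
def Rm(c):
    return Ro.from_euler('xyz',c['rotation'],degrees=True).as_matrix()
def ray(c,u,v):
    f=K(c); d=np.array([(u-c['cx'])/f,(v-c['cy'])/f,1.]); return np.array(c['xyz']),Rm(c)@d
def proj(c,p):
    q=Rm(c).T@(np.array(p)-np.array(c['xyz'])); f=K(c); return f*q[0]/q[2]+c['cx'],f*q[1]/q[2]+c['cy']
E
```

```text
(no output)
```

View pics/top0.png

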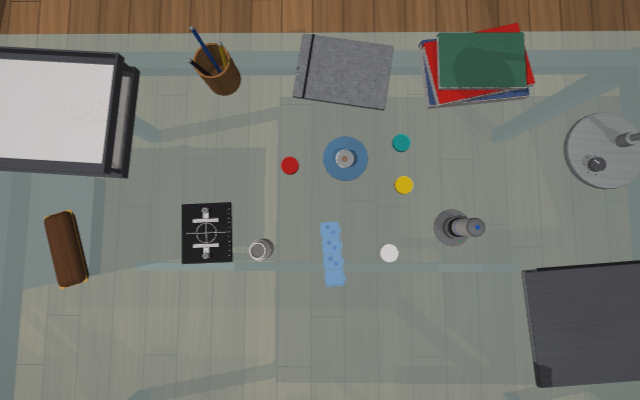

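View pics/side0.png

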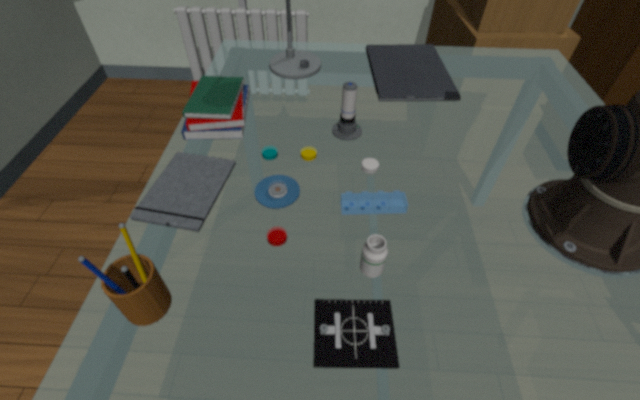

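View pics/wrist0.png

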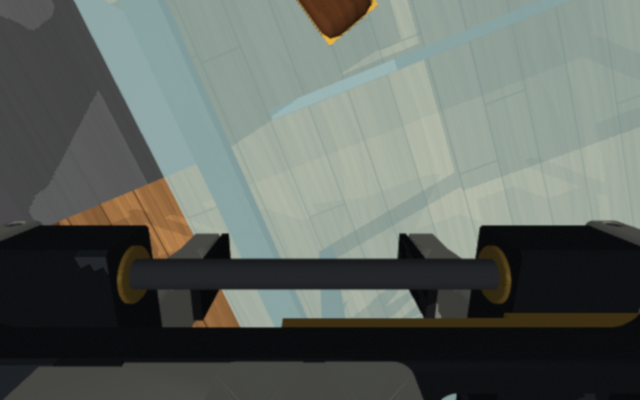

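```bash
python3 - <<'E'
import pickle
from h import *
d=pickle.load(open('c0.pkl','rb'))
t=d['top']['image'][:,:,::-1]; s=d['side']['image'][:,:,::-1]
a=cv2.resize(t[190:280,170:280],None,fx=5,fy=5,interpolation=cv2.INTER_CUBIC)
b=cv2.resize(s[290:375,305:405],None,fx=5,fy=5,interpolation=cv2.INTER_CUBIC)
cv2.imwrite('pics/z1.png',a);cv2.imwrite('pics/z2.png',b)
m=np.hstack([cv2.resize(t[130:190,320:380],(400,400),interpolation=cv2.INTER_CUBIC),cv2.resize(t[200:260,425:485],(400,400),interpolation=cv2.INTER_CUBIC)])
cv2.imwrite('pics/z3.png',m)
E
```

```text
(no output)
```

View pics/z1.png

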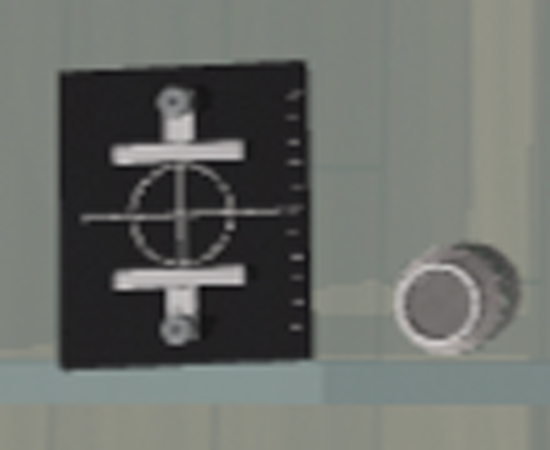

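View pics/z2.png

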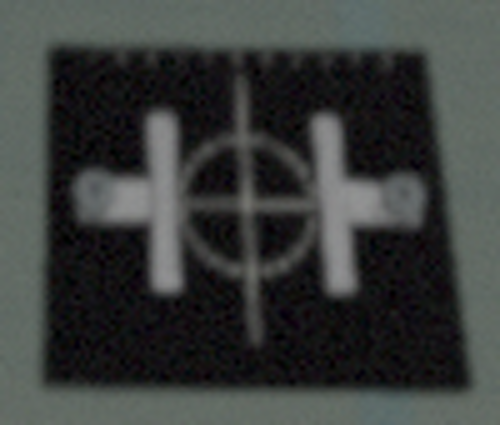

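View pics/z3.png

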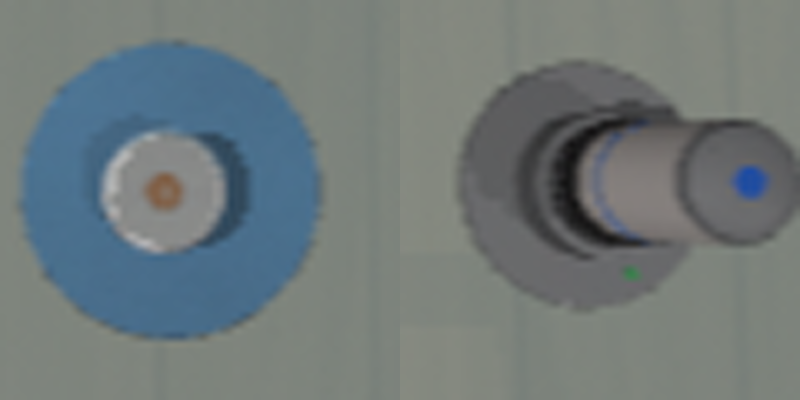

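```bash
cat > m.py <<'E'
from h import *
def big(mask):
    n,l,s,c=cv2.connectedComponentsWithStats(mask.astype(np.uint8),connectivity=8)
    i=1+np.argmax(s[1:,4]); return l==i,s[i],c[i]
def ell(mask):
    cs,_=cv2.findContours(mask.astype(np.uint8),cv2.RETR_EXTERNAL,cv2.CHAIN_APPROX_NONE)
    c=max(cs,key=cv2.contourArea); return cv2.fitEllipse(c)
E
python3 - <<'E'
import pickle
from m import *
d=pickle.load(open('c0.pkl','rb'))
for n,cross,roiS,roiD in [('top',(205.6,232.4),(170,190,240,280),(315,125,380,190)),('side',(305+(246.5+.5)/5-.5,290+(203.5+.5)/5-.5),(300,285,405,375),(245,165,310,215))]:
    c=d[n]; im=c['image'].astype(int); hsv=cv2.cvtColor(c['image'],cv2.COLOR_RGB2HSV).astype(int)
    print(n,'cross',onplane(c,*cross,.010).round(4))
    x0,y0,x1,y1=roiS
    sub=np.zeros((400,640),bool); sub[y0:y1,x0:x1]=1
    # stage black + fill
    m=(hsv[...,2]<60)&sub; m,s,ce=big(m)
    cs,_=cv2.findContours(m.astype(np.uint8),cv2.RETR_EXTERNAL,cv2.CHAIN_APPROX_NONE)
    h=cv2.convexHull(max(cs,key=cv2.contourArea))
    pts=np.array([onplane(c,*p[0],.010)[:2] for p in h]).astype(np.float32)
    print('stage rect',cv2.minAreaRect(pts*1000))
    # stops bright
    m=(hsv[...,2]>140)&(hsv[...,1]<40)&sub
    nn,l,s,ce=cv2.connectedComponentsWithStats(m.astype(np.uint8),connectivity=8)
    for i in range(1,nn):
        if s[i,4]>20: print('bright',s[i],ce[i].round(1),onplane(c,*ce[i],.015).round(4))
    x0,y0,x1,y1=roiD
    sub=np.zeros((400,640),bool); sub[y0:y1,x0:x1]=1
    m=(hsv[...,0]>95)&(hsv[...,0]<115)&(hsv[...,1]>90)&sub
    m,s,ce=big(m); e=ell(m); print('coaster',e,onplane(c,*e[0],.008).round(4))
    # orange
    o=(hsv[...,0]>3)&(hsv[...,0]<22)&(hsv[...,1]>70)&sub
    o,s,ce=big(o); print('tablet',s[4],ce,[onplane(c,*ce,z).round(4) for z in(.014,.018,.022)])
    w=(hsv[...,1]<60)&(hsv[...,2]>110)&sub
    # gray inside the coaster hull
    cs,_=cv2.findContours(m.astype(np.uint8),cv2.RETR_EXTERNAL,cv2.CHAIN_APPROX_NONE)
    hm=np.zeros((400,640),np.uint8); cv2.fillPoly(hm,[cv2.convexHull(max(cs,key=cv2.contourArea))],1)
    hm=cv2.erode(hm,np.ones((5,5)))
    w=((hsv[...,1]<60)&(hsv[...,2]>100)|o)&(hm>0); w,s,ce=big(w); e=ell(w); print('dish',e,s,onplane(c,*e[0],.022).round(4),onplane(c,*e[0],.015).round(4))
E
```

```text
top cross [0.4849 0.2602 0.01  ]
stage rect ((485.0340576171875, 258.0699768066406), (128.9153594970703, 107.62808227539062), 2.206644058227539)
bright [193 212  25  11 113] [205.1 218.7] [0.5146 0.2607 0.015 ]
bright [193 243  26  10 118] [205.3 246.4] [0.4549 0.2584 0.015 ]
bright [170 263  66  17 943] [201.8 270.7] [0.4034 0.2641 0.015 ]
coaster ((345.09600830078125, 158.13339233398438), (42.94013977050781, 42.99650955200195), 165.9929962158203) [ 0.649  -0.0443  0.008 ]
tablet 20 [344.25 158.25] [array([ 0.6476, -0.0421,  0.014 ]), array([ 0.6468, -0.0419,  0.018 ]), array([ 0.646 , -0.0417,  0.022 ])]
dish ((344.1647644042969, 158.42088317871094), (17.33202362060547, 18.153779983520508), 90.07662200927734) [335 150  19  18 270] [ 0.6457 -0.0415  0.022 ] [ 0.647  -0.0419  0.015 ]
side cross [0.4846 0.2607 0.01  ]
stage rect ((484.6236267089844, 261.85504150390625), (128.3702392578125, 109.83840942382812), 3.068838357925415)
bright [372 328   7   5  24] [375.4 329.5] [0.4507 0.2595 0.015 ]
coaster ((276.66790771484375, 191.16693115234375), (31.794212341308594, 43.96614074707031), 84.4489974975586) [ 0.6495 -0.0394  0.008 ]
tablet 6 [277.16666667 188.83333333] [array([ 0.6481, -0.0408,  0.014 ]), array([ 0.6473, -0.037 ,  0.018 ]), array([ 0.6465, -0.0332,  0.022 ])]
dish ((277.36700439453125, 189.90133666992188), (14.185229301452637, 17.676410675048828), 83.06732940673828) [269 183  18  15 204] [ 0.6457 -0.0301  0.022 ] [ 0.6471 -0.0367  0.015 ]
```

```bash
cat > go.py <<'E'
# usage: go.py x y z jawdeg  -> shift (cm) in tool axes and turn about tool x
import sys
from h import *
s=sensors.get_state()
R=Ro.from_euler('xyz',s['eef_rot'],degrees=True).as_matrix()
jaw=np.degrees(np.arctan2(R[1,2],R[0,2]))
print('t',s['time_s'],'tcp',np.round(s['tcp_pos'],4),'jaw %.2f'%jaw,'tilt %.2f'%np.degrees(np.arccos(-R[2,0])),'j',np.round(s['joints'],1),'F',np.round(s['contact_force'],1),'w',round(s['gripper_width'],4))
if len(sys.argv)>3:
    p=np.array([float(a) for a in sys.argv[1:4]]); print('shift cm',(100*R.T@(p-s['tcp_pos'])).round(2))
    if len(sys.argv)>4:
        for k in (0,180,-180): 
            t=(float(sys.argv[4])+k-jaw+540)%360-180
            print('turn about tool x %.2f'%(-t))
E
python3 go.py .6465 -.042 .15 90
python3 - <<'E'
import pickle
from m import *
d=pickle.load(open('c0.pkl','rb'))
c=d['top'];hsv=cv2.cvtColor(c['image'],cv2.COLOR_RGB2HSV).astype(int)
print(hsv[227,440],hsv[227,470],hsv[250,255],hsv[227,430],hsv[253,389])
def find(name,roi,f,z):
    sub=np.zeros((400,640),bool); sub[roi[1]:roi[3],roi[0]:roi[2]]=1
    m,s,ce=big(f(hsv)&sub); e=ell(m); print(name,s,np.round(e[0]+e[1],1),onplane(c,*e[0],z).round(4)); return m
find('cap',(370,235,410,270),lambda h:(h[...,2]>180),.016)
find('org',(310,215,355,295),lambda h:(h[...,0]>98)&(h[...,0]<118)&(h[...,1]>90),.026)
find('foot',(425,200,490,255),lambda h:(h[...,2]<115)&(h[...,1]<40),.006)
# by-eye points on the zooms
u=lambda x,s,o:(x+.5)/s-.5+o
s=400/60
print('bottle rim', onplane(c,u(438,5,170),u(305,5,190),.080))
print('bottle base edge', onplane(c,u(520,5,170),u(285,5,190),.02))
print('foot L/T/B', [onplane(c,u(x-400,s,425),u(y,s,200),.006).round(4) for x,y in((457,190),(580,60),(585,310))])
print('cap centre(scope top)',onplane(c,u(742-400,s,425),u(182,s,200),.134), 'blue dot', onplane(c,u(751-400,s,425),u(182,s,200),.138))
c=d['side']; s2=cv2.resize(c['image'][75:145,310:380,::-1],(490,490),interpolation=cv2.INTER_CUBIC)
b=cv2.resize(c['image'][225:285,345:405,::-1],(490,490),interpolation=cv2.INTER_CUBIC)[:,:300]
cv2.imwrite('pics/z4.png',np.hstack([s2,b]))
E
```

```text
t 0.15 tcp [0.242  0.6297 0.2258] jaw -111.02 tilt 0.08 j [ 85.5  20.6   0.6  -0.  -70.1 -16.5] F [1.1 0.3 0.6] w 0.0878
shift cm [ 7.65 61.85 48.18]
turn about tool x 158.98
turn about tool x -21.02
turn about tool x -21.02
[105   5  95] [120   5 110] [ 10  14 113] [ 43  17 136] [  0   4 204]
cap [381 244  17  18 246] [388.9 252.6  16.3  17.4] [ 0.4428 -0.1363  0.016 ]
org [ 321  222   23   64 1042] [331.9 253.5  17.5  83.1] [ 0.4414 -0.0144  0.026 ]
foot [ 434  209   52   38 1116] [455.8 227.2  33.3  49.6] [ 0.4972 -0.2838  0.006 ]
bottle rim [0.45038564 0.13389316 0.08      ]
bottle base edge [0.45515465 0.10996511 0.02      ]
foot L/T/B [array([ 0.4951, -0.2347,  0.006 ]), array([ 0.5375, -0.2759,  0.006 ]), array([ 0.4565, -0.2749,  0.006 ])]
cap centre(scope top) [ 0.49765188 -0.27514887  0.134     ] blue dot [ 0.49764874 -0.27595904  0.138     ]
```

View pics/z4.png

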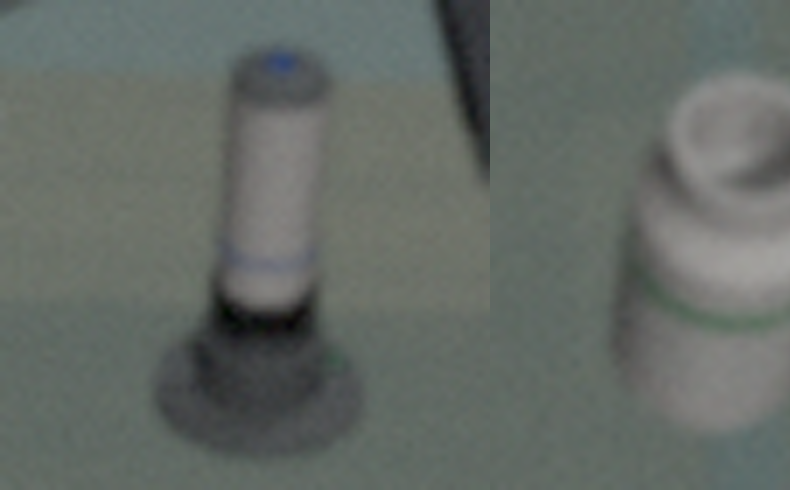

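```bash
python3 -m handwheel '[0.2,2,1.5,-1, 0.8,6,4.5,-3, 1.3,10.5,8.2,-5, 1.9,15.5,12,-7, 2.5,20.3,15.8,-9, 3.1,25.1,19.6,-11, 3.7,29.9,23.3,-13, 4.3,34.7,27,-15, 4.9,39.5,30.8,-17, 5.5,44.3,34.5,-19]' 8.76; python3 go.py .6465 -.042 .12 95
```

```text
time_s: 1.4
tcp_pos: [0.5326, 0.1474, 0.1715]
eef_rot: [130.6, 90.0, 38.7]
contact_force: [1.5, 0.3, 0.0]
gripper_width: 0.0874
t 1.4 tcp [0.5326 0.1474 0.1715] jaw -91.93 tilt 0.02 j [ 35.8  11.6 -19.4  -0.  -59.   52.3] F [1.5 0.3 0. ] w 0.0874
shift cm [ 5.15 12.02 18.54]
turn about tool x 173.07
turn about tool x -6.93
turn about tool x -6.93
```

```bash
python3 -m handwheel '[0.8,2.4,3.7,-1.5, 1.6,4.8,7.4,-3, 2.5,7.2,11.1,-4.5, 3.3,9.4,14.5,-6, 4.1,11,17,-7, 4.8,11.8,18.2,-7, 5.1,12,18.5,-7, 5.1,12,18.5,-7, 5.1,12,18.5,-7, 5.1,12,18.5,-7]'; python3 go.py .6465 -.042 .12 95
python3 - <<'E'
from h import *
import pickle
c=cap('wrist','w1.png'); pickle.dump(c,open('w1.pkl','wb')); c2=cap('top','t1.png')
print(proj(c,(.6465,-.042,.022)))
E
```

```text
time_s: 2.65
tcp_pos: [0.6453, -0.0392, 0.1212]
eef_rot: [98.3, 90.0, 13.3]
contact_force: [-0.3, 0.2, -0.6]
gripper_width: 0.0879
t 2.65 tcp [ 0.6453 -0.0392  0.1212] jaw -84.96 tilt 0.05 j [ 13.8  22.5 -10.9   0.  -56.5  81.3] F [-0.3  0.2 -0.6] w 0.0879
shift cm [0.12 0.09 0.29]
turn about tool x -179.96
turn about tool x 0.04
turn about tool x 0.04
(np.float64(315.9803076055397), np.float64(200.91019446805174))
```

View pics/w1.png

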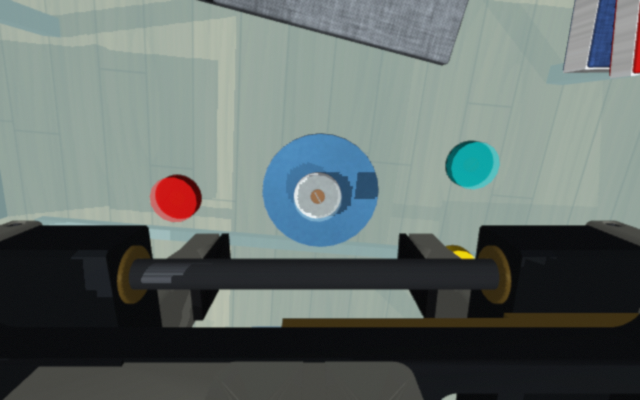

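```bash
python3 - <<'E'
from m import *
import pickle
c=pickle.load(open('w1.pkl','rb')); hsv=cv2.cvtColor(c['image'],cv2.COLOR_RGB2HSV).astype(int)
sub=np.zeros((400,640),bool); sub[130:250,255:385]=1
o=(hsv[...,0]>3)&(hsv[...,0]<22)&(hsv[...,1]>80)&sub
o,s,ce=big(o); print('tab',s[4],ce,onplane(c,*ce,.018).round(4),onplane(c,*ce,.014).round(4))
hm=np.zeros((400,640),np.uint8); cv2.circle(hm,(318,196),35,1,-1)
w=((hsv[...,1]<60)&(hsv[...,2]>110)|o)&(hm>0); w,s,ce=big(w); e=ell(w); print('dish',e,onplane(c,*e[0],.022).round(4),onplane(c,*e[0],.018).round(4))
b=(hsv[...,0]>95)&(hsv[...,0]<115)&(hsv[...,1]>80)&sub; b,s,ce=big(b); e=ell(b); print('coaster',e,onplane(c,*e[0],.008).round(4))
print(c['xyz'])
E
```

```text
tab 113 [317.15929204 195.86725664] [ 0.6498 -0.0427  0.018 ] [ 0.6488 -0.0428  0.014 ]
dish ((317.11480712890625, 195.1992950439453), (44.72096252441406, 46.37102127075195), 92.96048736572266) [ 0.6514 -0.0425  0.022 ] [ 0.6504 -0.0426  0.018 ]
coaster ((320.02862548828125, 189.8436737060547), (112.21943664550781, 114.63473510742188), 86.02505493164062) [ 0.6528 -0.045   0.008 ]
[ 0.71432107 -0.03411044  0.27876991]
```

```bash
python3 go.py .648 -.0424 .0135 95;
```

```text
t 2.75 tcp [ 0.6453 -0.0394  0.121 ] jaw -84.98 tilt 0.04 j [ 13.8  22.5 -10.9  -0.  -56.5  81.3] F [-0.5  0.3  0.2] w 0.0879
shift cm [10.75  0.23  0.32]
turn about tool x -179.98
turn about tool x 0.02
turn about tool x 0.02
```

```bash
python3 -m handwheel '[1,0.1,0.1,0, 2.5,0.2,0.3,0, 4.5,0.2,0.3,0, 6.5,0.2,0.3,0, 8.2,0.2,0.3,0, 9.4,0.2,0.3,0, 10.2,0.2,0.3,0, 10.5,0.2,0.3,0, 10.7,0.2,0.3,0, 10.7,0.2,0.3,0]'; python3 go.py .648 -.0424 .0135 95
python3 - <<'E'
from h import *
c=cap('wrist','w2.png')
E
```

```text
time_s: 4.0
tcp_pos: [0.6478, -0.0427, 0.014]
eef_rot: [94.2, 90.0, 9.2]
contact_force: [-0.3, 0.2, -0.2]
gripper_width: 0.088
t 4.0 tcp [ 0.6478 -0.0427  0.014 ] jaw -85.01 tilt 0.04 j [ 13.4  29.4 -16.2   0.  -44.4  81.6] F [-0.3  0.2 -0.2] w 0.088
shift cm [ 0.05  0.02 -0.03]
turn about tool x 179.99
turn about tool x -0.01
turn about tool x -0.01
```

View pics/w2.png

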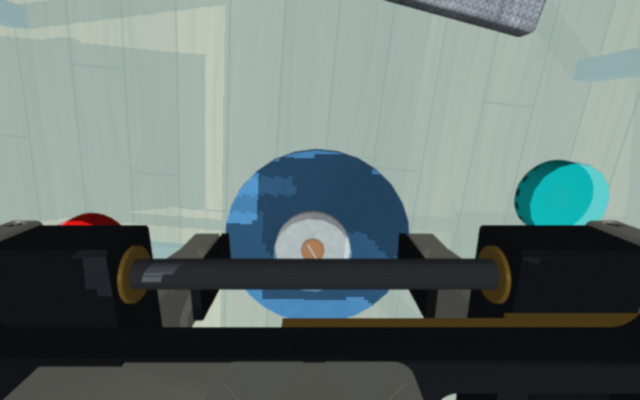

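```bash
python3 -m handwheel '[0,0,0,0, 0,0,0,0, 0,0,0,0, 0,0,0,0, 0,0,0,0, 0,0,0,0, 0,0,0,0, 0,0,0,0, 0,0,0,0, 0,0,0,0]' 3.0 20; python3 go.py .648 -.0424 .12 95
```

```text
time_s: 5.3
tcp_pos: [0.6475, -0.0428, 0.0135]
eef_rot: [-87.5, 90.0, -172.5]
contact_force: [-0.3, -0.7, -0.6]
gripper_width: 0.0392
t 5.3 tcp [ 0.6475 -0.0428  0.0135] jaw -85.02 tilt 0.00 j [ 13.4  29.4 -16.2  -0.  -44.4  81.6] F [-0.3 -0.7 -0.6] w 0.0392
shift cm [-10.65   0.05  -0.03]
turn about tool x 179.98
turn about tool x -0.02
turn about tool x -0.02
```

```bash
python3 -m handwheel '[-0.3,0,0,0, -0.8,0,0,0, -1.8,0,0,0, -3.2,0,0,0, -5,0,0,0, -7,0,0,0, -8.5,0,0,0, -9.5,0,0,0, -10,0,0,0, -10,0,0,0]'; python3 go.py .4848 .2604 .1135 95
python3 - <<'E'
from h import *
import pickle
d={n:cap(n,n+'3.png') for n in('wrist','top','side')}
pickle.dump(d,open('c3.pkl','wb'))
E
```

```text
time_s: 6.55
tcp_pos: [0.6475, -0.0428, 0.1136]
eef_rot: [-166.5, 90.0, 108.5]
contact_force: [-0.6, -0.5, -0.7]
gripper_width: 0.039
t 6.55 tcp [ 0.6475 -0.0428  0.1136] jaw -85.02 tilt 0.01 j [ 13.4  23.1 -11.   -0.  -55.8  81.6] F [-0.6 -0.5 -0.7] w 0.039
shift cm [ 1.000e-02 -1.358e+01 -3.161e+01]
turn about tool x 179.98
turn about tool x -0.02
turn about tool x -0.02
```

View pics/wrist3.png

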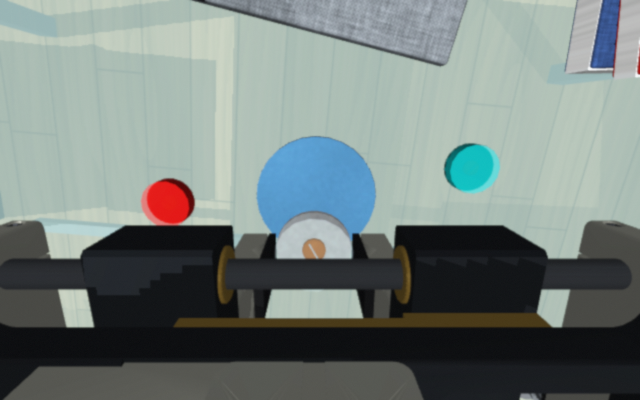

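View pics/side3.png

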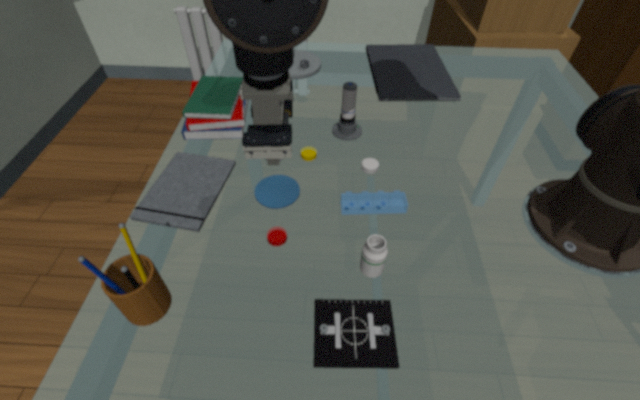

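```bash
python3 -m handwheel '[0,-0.4,-1,0, 0,-1.5,-3.5,0, 0,-3.2,-7.4,0, 0,-5.2,-12,0, 0,-7.2,-16.8,0, 0,-9.2,-21.4,0, 0,-11,-25.6,0, 0,-12.4,-28.9,0, 0,-13.3,-31,0, 0,-13.6,-31.6,0]'; python3 -m handwheel '[0,0,0,0, 0,0,0,0, 0,0,0,0, 0,0,0,0, 0.5,0,0,0, 1,0,0,0, 2,0,0,0, 2.5,0,0,0, 2.5,0,0,0, 2.5,0,0,0]'; python3 go.py .4848 .2604 .0885 95
python3 - <<'E'
from h import *
import pickle
d={n:cap(n,n+'4.png') for n in('wrist','top','side')}
pickle.dump(d,open('c4.pkl','wb'))
w=d['wrist']['image'][150:300,220:420,::-1]
cv2.imwrite('pics/z5.png',cv2.resize(w,None,fx=4,fy=4,interpolation=cv2.INTER_CUBIC))
E
```

```text
time_s: 7.95
tcp_pos: [0.4836, 0.2615, 0.1135]
eef_rot: [-80.5, 90.0, -165.4]
contact_force: [0.6, -0.3, -0.6]
gripper_width: 0.0394
time_s: 9.2
tcp_pos: [0.4848, 0.2604, 0.0887]
eef_rot: [100.5, 90.0, 15.5]
contact_force: [0.6, 0.6, 0.1]
gripper_width: 0.0391
t 9.2 tcp [0.4848 0.2604 0.0887] jaw -85.01 tilt 0.01 j [ 48.6  16.4 -25.4   0.  -48.2  46.3] F [0.6 0.6 0.1] w 0.0391
shift cm [ 0.02  0.   -0.  ]
turn about tool x 179.99
turn about tool x -0.01
turn about tool x -0.01
```

View pics/z5.png

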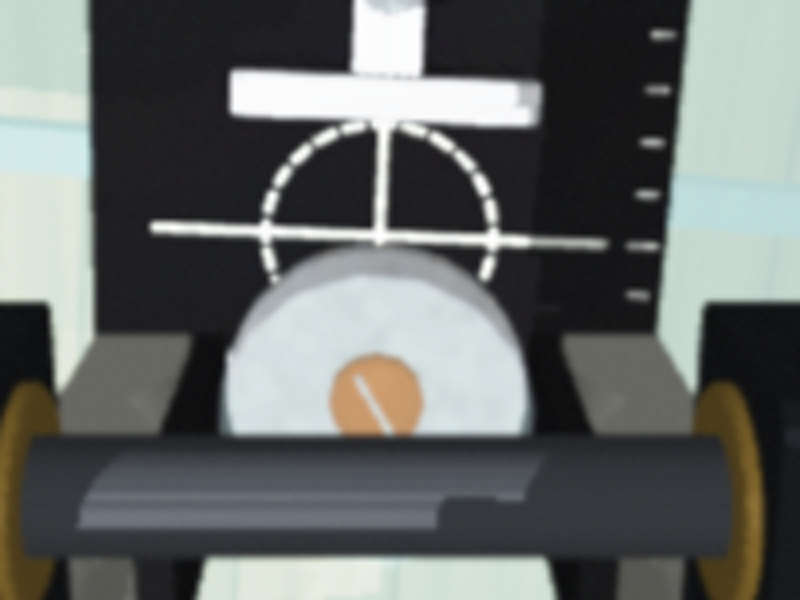

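View pics/side4.png

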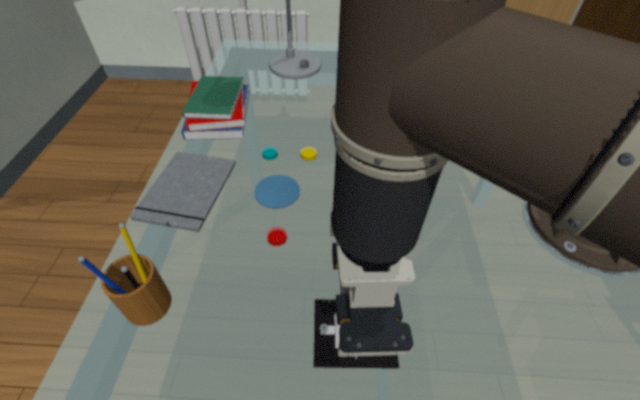

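```bash
python3 - <<'E'
from h import *
import pickle
d=pickle.load(open('c4.pkl','rb')); c=d['wrist']
u=lambda x,y:((x+.5)/4-.5+220,(y+.5)/4-.5+150)
tz=.0887; bot=tz-.0055
f=lambda n,x,y,z:print(n,onplane(c,*u(x,y),z).round(4))
f('cross',380,236,.010); f('tab@lid',378,400,bot+.014); f('tab@mid',378,400,bot+.008);f('tab@low',378,400,bot+.004)
f('lid edge',375,274,bot+.014); f('bottom edge',378,246,bot)
f('stop far edge l',230,95,.015);f('stop far r',541,108,.015)
f('ring top',385,122,.010);f('ring l',264,232,.01);f('ring r',497,240,.01)
f('left white',228,390,bot+.014);f('right',528,390,bot+.014)
c=pickle.load(open('w1.pkl','rb')); 
c=pickle.load(open('c3.pkl','rb'))['wrist']
E
```

```text
cross [0.4852 0.2586 0.01  ]
tab@lid [0.4895 0.2595 0.0972]
tab@mid [0.4869 0.2593 0.0912]
tab@low [0.4852 0.2591 0.0872]
lid edge [0.5057 0.2613 0.0972]
bottom edge [0.5051 0.2608 0.0832]
stop far edge l [0.5106 0.288  0.015 ]
stop far r [0.5131 0.2319 0.015 ]
ring top [0.5071 0.2596 0.01  ]
ring l [0.484  0.2805 0.01  ]
ring r [0.4863 0.2365 0.01  ]
left white [0.4892 0.278  0.0972]
right [0.4924 0.2412 0.0972]
```

```bash
python3 -m handwheel '[0.5,0,0.05,0, 1.5,0,0.05,0, 2.8,0,0.05,0, 4.1,0,0.05,0, 5.3,0,0.05,0, 6.2,0,0.05,0, 6.7,0,0.05,0, 7,0,0.05,0, 7.1,0,0.05,0, 7.1,0,0.05,0]'; python3 go.py .4847 .2599 .0155 95
python3 - <<'E'
from h import *
import pickle
d={n:cap(n,n+'5.png') for n in('wrist','top')}
pickle.dump(d,open('c5.pkl','wb'))
w=d['wrist']['image'][150:300,220:420,::-1]
cv2.imwrite('pics/z6.png',cv2.resize(w,None,fx=4,fy=4,interpolation=cv2.INTER_CUBIC))
E
```

```text
time_s: 10.6
tcp_pos: [0.4848, 0.2599, 0.0178]
eef_rot: [125.2, 90.0, 40.2]
contact_force: [0.1, 0.6, 0.6]
gripper_width: 0.0388
t 10.6 tcp [0.4848 0.2599 0.0178] jaw -85.01 tilt 0.03 j [ 48.6  21.9 -29.2   0.  -38.8  46.4] F [0.1 0.6 0.6] w 0.0388
shift cm [ 0.23 -0.01 -0.01]
turn about tool x 179.99
turn about tool x -0.01
turn about tool x -0.01
```

View pics/z6.png

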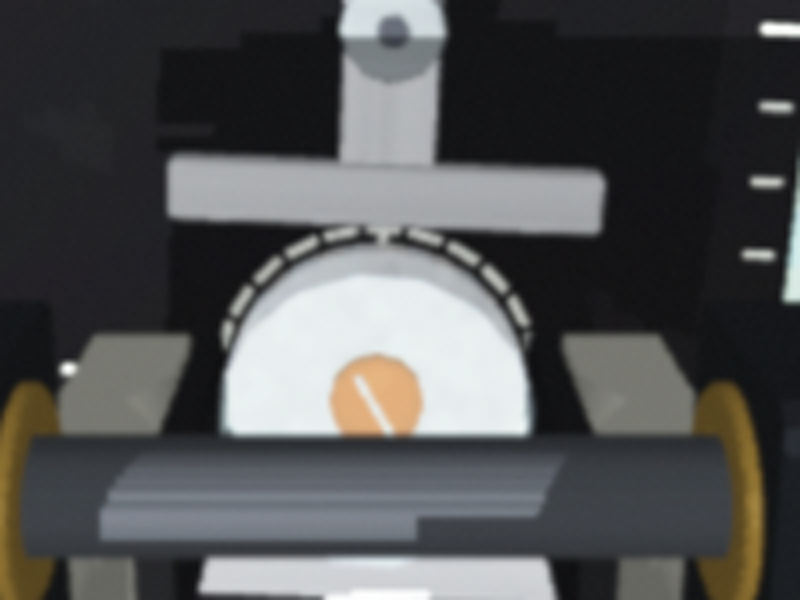

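```bash
python3 - <<'E'
from h import *
import pickle
c=pickle.load(open('c5.pkl','rb'))['wrist']
u=lambda x,y:((x+.5)/4-.5+220,(y+.5)/4-.5+150)
f=lambda n,x,y,z:print(n,onplane(c,*u(x,y),z).round(4))
f('bottom edge',379,246,.0123); f('lid edge',379,274,.0263)
f('ring top',384,231,.010); f('ring l',226,332,.01); f('ring r',529,332,.01); f('lid l',226,390,.0263); f('lid r',529,390,.0263)
f('stop inner l',168,215,.010);f('stop inner r',600,233,.010); f('stop top',168,156,.015);f('stop top',604,172,.015)
E
```

```text
bottom edge [0.5051 0.2602 0.0123]
lid edge [0.5058 0.2603 0.0263]
ring top [0.5066 0.2597 0.01  ]
ring l [0.4906 0.2797 0.01  ]
ring r [0.4941 0.2389 0.01  ]
lid l [0.4892 0.2778 0.0263]
lid r [0.4925 0.2406 0.0263]
stop inner l [0.5063 0.2882 0.01  ]
stop inner r [0.5088 0.2312 0.01  ]
stop top [0.5154 0.2879 0.015 ]
stop top [0.5182 0.2328 0.015 ]
```

```bash
python3 -m handwheel '[0.05,0,0,0, 0.1,0,0,0, 0.15,0,0,0, 0.2,0,0,0, 0.23,0,0,0, 0.25,0,0,0, 0.25,0,0,0, 0.25,0,0,0, 0.25,0,0,0, 0.25,0,0,0]'; python3 go.py
```

```text
time_s: 11.95
tcp_pos: [0.4847, 0.2597, 0.0155]
eef_rot: [101.8, 90.0, 16.7]
contact_force: [-2.1, -1.2, 5.2]
gripper_width: 0.0392
t 11.95 tcp [0.4847 0.2597 0.0155] jaw -85.01 tilt 0.01 j [ 48.6  22.1 -29.4   0.  -38.5  46.4] F [-2.1 -1.2  5.2] w 0.0392
```

```bash
python3 -m handwheel '[0,0,0,0, 0,0,0,0, 0,0,0,0, 0,0,0,0, 0,0,0,0, 0,0,0,0, -0.5,0,0,0, -1.5,0,0,0, -3,0,0,0, -5,0,0,0]' 6.5; python3 -m handwheel '[-2,0,0,0, -4,0,0,0, -6,0,0,0, -8,0,0,0, -9.5,0,0,0, -10.5,0,0,0, -11,0,0,0, -11,0,0,0, -11,0,0,0, -11,0,0,0]';python3 go.py .497 -.2755 .19 95
python3 - <<'E'
from h import *
import pickle
d={n:cap(n,n+'6.png') for n in('wrist','top','side')}
pickle.dump(d,open('c6.pkl','wb'))
w=d['wrist']['image'][100:250,220:420,::-1]
cv2.imwrite('pics/z7.png',cv2.resize(w,None,fx=4,fy=4,interpolation=cv2.INTER_CUBIC))
E
```

```text
time_s: 13.2
tcp_pos: [0.4847, 0.2597, 0.0663]
eef_rot: [111.9, 90.0, 26.8]
contact_force: [-0.4, 0.7, 0.1]
gripper_width: 0.0651
time_s: 14.45
tcp_pos: [0.4845, 0.2595, 0.1745]
eef_rot: [-50.4, 89.9, -135.4]
contact_force: [-1.0, -1.0, 0.4]
gripper_width: 0.0649
t 14.45 tcp [0.4845 0.2595 0.1745] jaw -85.02 tilt 0.06 j [ 48.6  11.2 -19.5  -0.  -59.4  46.4] F [-1.  -1.   0.4] w 0.0649
shift cm [-1.51 -3.4  53.41]
turn about tool x 179.98
turn about tool x -0.02
turn about tool x -0.02
```

View pics/z7.png

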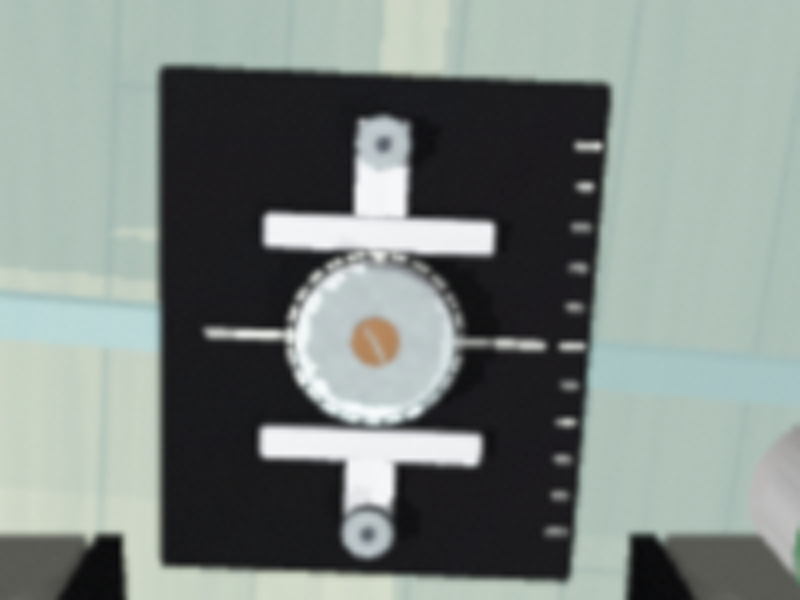

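```bash
python3 -m handwheel '[-0.5,-0.1,1.5,0, -1.2,-0.4,5,0, -1.5,-0.7,10,0, -1.5,-1,15.5,0, -1.5,-1.4,21,0, -1.5,-1.7,26.5,0, -1.5,-2.1,32,0, -1.5,-2.5,38,0, -1.5,-2.8,43.5,0, -1.5,-3.1,48,0]' 8; python3 -m handwheel '[0,-0.2,2.5,0, 0,-0.3,4.5,0, 0,-0.3,5.4,0, 0,-0.3,5.4,0, 0,-0.3,5.4,0, 0,-0.3,5.4,0, 0,-0.3,5.4,0, 0,-0.3,5.4,0, 0,-0.3,5.4,0, 0,-0.3,5.4,0]';python3 go.py .497 -.2755 .19 95
python3 - <<'E'
from h import *
import pickle
d={n:cap(n,n+'7.png') for n in('wrist','top','side')}
pickle.dump(d,open('c7.pkl','wb'))
E
```

```text
time_s: 15.85
tcp_pos: [0.4947, -0.2238, 0.1905]
eef_rot: [65.3, 90.0, -19.8]
contact_force: [0.3, 0.6, -0.1]
gripper_width: 0.0803
time_s: 17.1
tcp_pos: [0.4972, -0.2752, 0.1901]
eef_rot: [-123.3, 90.0, 151.7]
contact_force: [-0.6, 0.8, 0.8]
gripper_width: 0.0799
t 17.1 tcp [ 0.4972 -0.2752  0.1901] jaw -85.02 tilt 0.00 j [ -9.2  12.1 -16.1  -0.  -61.8 104.2] F [-0.6  0.8  0.8] w 0.0799
shift cm [ 0.01 -0.02  0.03]
turn about tool x 179.98
turn about tool x -0.02
turn about tool x -0.02
```

View pics/wrist7.png

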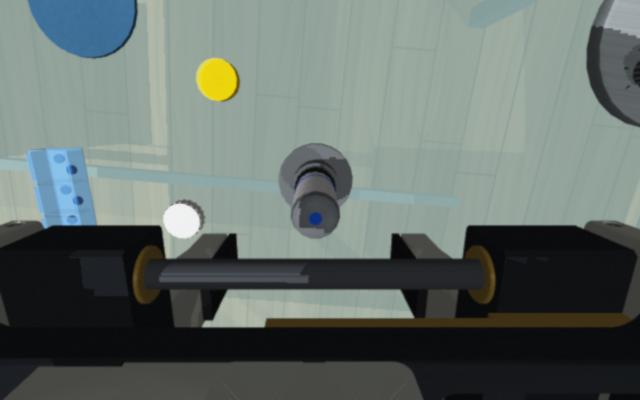

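View pics/side7.png

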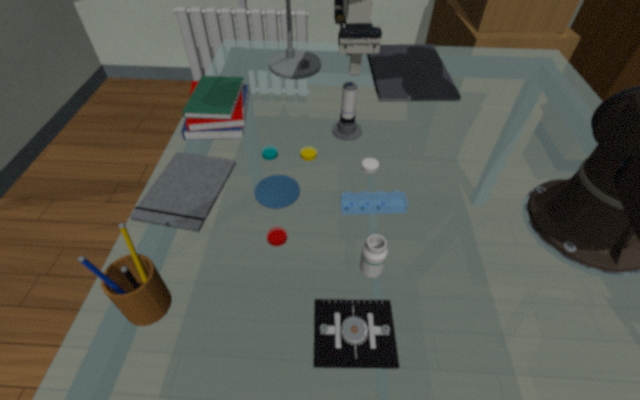

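```bash
python3 - <<'E'
from m import *
import pickle
d=pickle.load(open('c7.pkl','rb'))
for n,sz in(('wrist',(285,190,345,240)),('top',(440,210,490,245)),('side',(335,75,365,100))):
    c=d[n]; hsv=cv2.cvtColor(c['image'],cv2.COLOR_RGB2HSV).astype(int)
    sub=np.zeros((400,640),bool); sub[sz[1]:sz[3],sz[0]:sz[2]]=1
    m=(hsv[...,0]>100)&(hsv[...,0]<130)&(hsv[...,1]>130)&sub
    try: m,s,ce=big(m); print(n,s,ce,onplane(c,*ce,.138).round(4))
    except Exception as e: print(n,e)
c=d['wrist']
f=lambda n,u,v,z:print(n,onplane(c,u,v,z).round(4))
f('foot l',278,178,.006);f('foot r',353,178,.006);f('foot top',316,142,.006)
f('cap l',291,216,.130);f('cap r',340,216,.130)
E
```

```text
wrist [309 212  13  13 136] [315.08823529 218.24264706] [ 0.4986 -0.2771  0.138 ]
top attempt to get argmax of an empty sequence
side attempt to get argmax of an empty sequence
foot l [ 0.4974 -0.238   0.006 ]
foot r [ 0.5044 -0.3177  0.006 ]
foot top [ 0.5387 -0.275   0.006 ]
cap l [ 0.4962 -0.2604  0.13  ]
cap r [ 0.4992 -0.2946  0.13  ]
```

```bash
python3 go.py .498 -.276 .082; python3 -m handwheel '[1,0.1,0.1,0, 2.5,0.1,0.1,0, 4.5,0.1,0.1,0, 6.5,0.1,0.1,0, 8.2,0.1,0.1,0, 9.4,0.1,0.1,0, 10.2,0.1,0.1,0, 10.6,0.1,0.1,0, 10.8,0.1,0.1,0, 10.8,0.1,0.1,0]'; python3 go.py .498 -.276 .082 95
python3 - <<'E'
from h import *
c=cap('wrist','w8.png')
E
```

```text
t 17.25 tcp [ 0.4972 -0.2752  0.19  ] jaw -85.01 tilt 0.00 j [ -9.2  12.1 -16.1  -0.  -61.8 104.2] F [-0.3  0.5  0.1] w 0.0802
shift cm [10.8   0.07  0.08]
time_s: 18.5
tcp_pos: [0.4985, -0.2762, 0.0823]
eef_rot: [69.8, 90.0, -15.2]
contact_force: [0.3, 0.1, 0.2]
gripper_width: 0.0802
t 18.5 tcp [ 0.4985 -0.2762  0.0823] jaw -85.01 tilt 0.03 j [ -9.3  18.5 -23.3   0.  -48.2 104.3] F [0.3 0.1 0.2] w 0.0802
shift cm [ 0.03 -0.04 -0.02]
turn about tool x 179.99
turn about tool x -0.01
turn about tool x -0.01
```

View pics/w8.png

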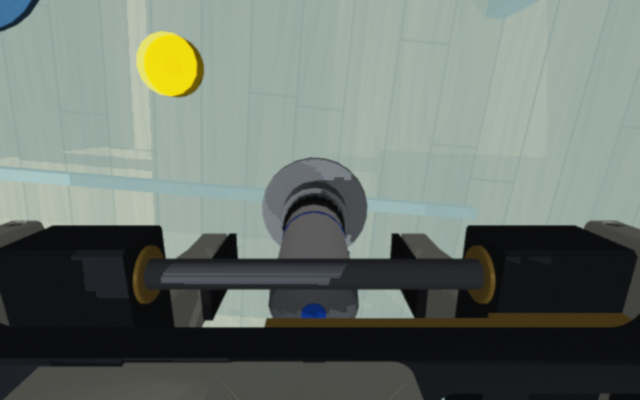

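```bash
python3 -m handwheel '[0,0,0,0, 0,0,0,0, 0,0,0,0, 0,0,0,0, 0,0,0,0, 0,0,0,0, 0,0,0,0, 0,0,0,0, 0,0,0,0, 0,0,0,0]' 2.5 35; python3 go.py
```

```text
time_s: 19.8
tcp_pos: [0.4983, -0.2761, 0.0821]
eef_rot: [-55.4, 90.0, -140.4]
contact_force: [0.1, -0.6, 0.3]
gripper_width: 0.0347
t 19.8 tcp [ 0.4983 -0.2761  0.0821] jaw -85.02 tilt 0.00 j [ -9.3  18.5 -23.3   0.  -48.2 104.3] F [ 0.1 -0.6  0.3] w 0.0347
```

```bash
python3 -m handwheel '[-0.3,0,0,0, -0.9,0,0,0, -1.9,0,0,0, -3.3,0,0,0, -5,0,0,0, -7,0,0,0, -9,0,0,0, -10.4,0,0,0, -11,0,0,0, -11,0,0,0]'; python3 go.py .4848 .2598 .1921
python3 - <<'E'
from h import *
import pickle
d={n:cap(n,n+'9.png') for n in('wrist','top','side')}
pickle.dump(d,open('c9.pkl','wb'))
E
```

```text
time_s: 21.05
tcp_pos: [0.4983, -0.2761, 0.1923]
eef_rot: [92.5, 90.0, 7.5]
contact_force: [0.4, -0.1, -2.1]
gripper_width: 0.0343
t 21.05 tcp [ 0.4983 -0.2761  0.1923] jaw -85.02 tilt 0.03 j [ -9.3  12.1 -15.7  -0.  -62.1 104.3] F [ 0.4 -0.1 -2.1] w 0.0343
shift cm [ 2.00e-02  3.31e+00 -5.35e+01]
```

View pics/side9.png

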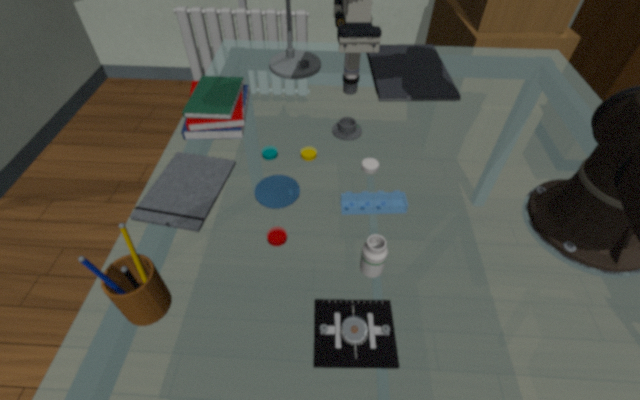

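View pics/wrist9.png

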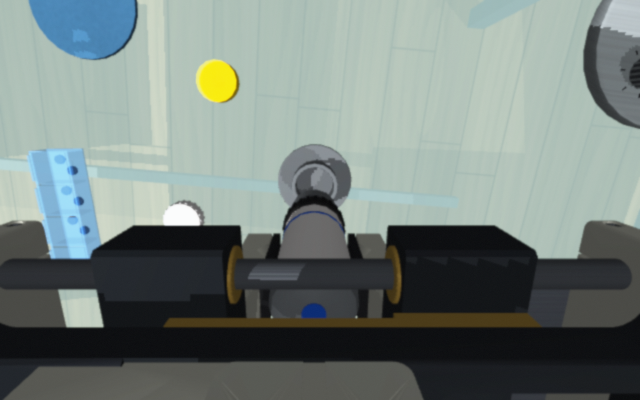

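```bash
python3 -m handwheel '[0,0.1,-0.8,0, 0,0.2,-2.6,0, 0,0.4,-5.2,0, 0,0.6,-8.6,0, 0,0.8,-12.4,0, 0,1,-16.4,0, 0,1.3,-20.4,0, 0,1.5,-24.4,0, 0,1.8,-28.4,0, 0,2,-32.4,0]'; python3 -m handwheel '[0,0.2,-4,0, 0,0.5,-8,0, 0,0.8,-12,0, 0,1,-15.6,0, 0,1.2,-18.4,0, 0,1.3,-20.2,0, 0,1.3,-21,0, 0,1.3,-21.1,0, 0,1.3,-21.1,0, 0,1.3,-21.1,0]'; python3 go.py .4848 .2598 .1921
python3 - <<'E'
from h import *
import pickle
d={n:cap(n,n+'10.png') for n in('wrist','top','side')}
pickle.dump(d,open('c10.pkl','wb'))
w=d['wrist']['image'][130:330,220:420,::-1]
cv2.imwrite('pics/z10.png',cv2.resize(w,None,fx=3,fy=3,interpolation=cv2.INTER_CUBIC))
E
```

```text
time_s: 22.45
tcp_pos: [0.4893, 0.0506, 0.1922]
eef_rot: [131.7, 90.0, 46.7]
contact_force: [0.7, 1.5, -2.1]
gripper_width: 0.0345
time_s: 23.7
tcp_pos: [0.4847, 0.259, 0.1922]
eef_rot: [121.7, 90.0, 36.6]
contact_force: [-0.3, -0.0, -1.4]
gripper_width: 0.0344
t 23.7 tcp [0.4847 0.259  0.1922] jaw -85.07 tilt 0.00 j [ 48.5  10.3 -18.1   0.  -61.6  46.4] F [-0.3 -0.  -1.4] w 0.0344
shift cm [ 0.01  0.01 -0.08]
```

View pics/z10.png

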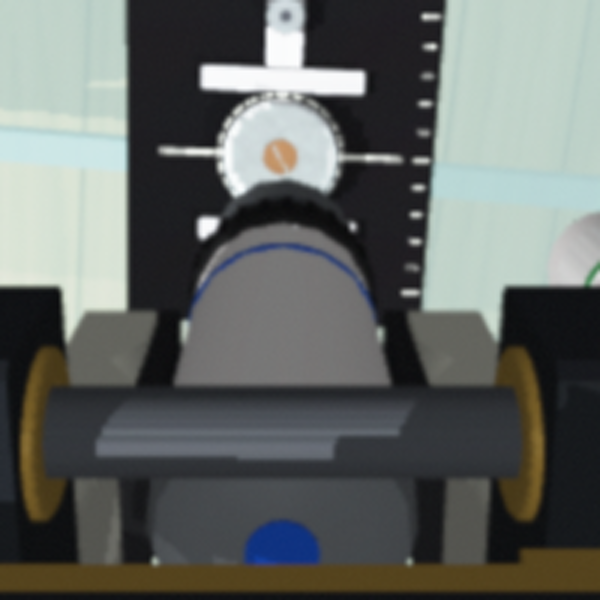

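View pics/side10.png

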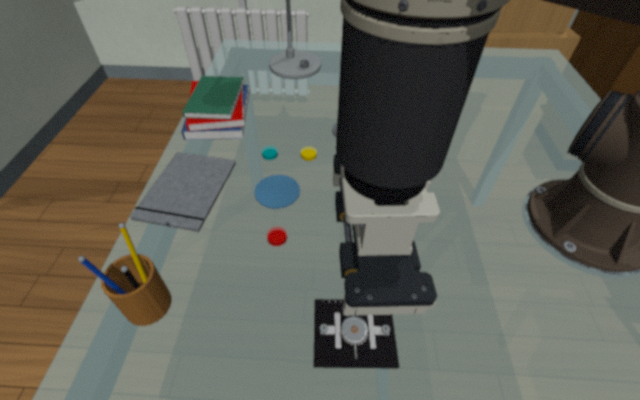

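View pics/top10.png

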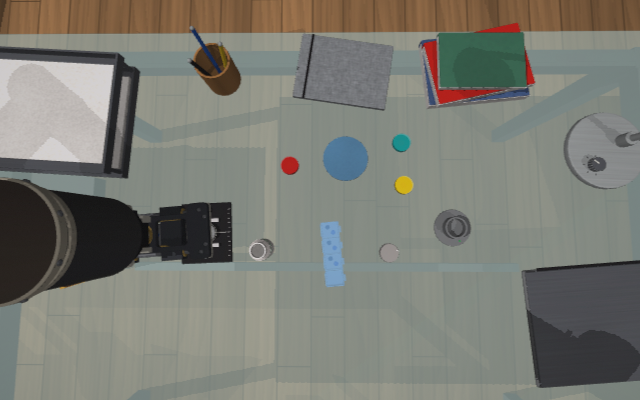

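```bash
python3 - <<'E'
from h import *
import pickle
c=pickle.load(open('c10.pkl','rb'))['wrist']
u=lambda x,y:((x+.5)/3-.5+220,(y+.5)/3-.5+130)
f=lambda n,x,y,z:print(n,onplane(c,*u(x,y),z).round(4))
L=.1202
f('lens front edge (r17)',286,180,L); f('wheel low front (r19)',286,197,L+.028);f('wheel low front (r19)',286,202,L+.028); f('wheel top front(19)',285,222,L+.042)
f('blue band front(17.5)',283,244,L+.048)
f('dot',282,548,L+.128); f('barrel l at band',190,318,L+.048);f('r',379,318,L+.048)
f('lens l',222,222,L);f('lens r',350,222,L)
f('dish tab@.022',280,157,.034-.010-.002); f('dish l',220,152,.024);f('dish r',341,154,.024);f('dish lid front',283,97,.024)
E
```

```text
lens front edge (r17) [0.5014 0.2585 0.1202]
wheel low front (r19) [0.5041 0.2588 0.1482]
wheel low front (r19) [0.503  0.2587 0.1482]
wheel top front(19) [0.5024 0.2589 0.1622]
blue band front(17.5) [0.4996 0.2591 0.1682]
dot [0.4861 0.2581 0.2482]
barrel l at band [0.4828 0.2761 0.1682]
r [0.486  0.2388 0.1682]
lens l [0.4895 0.2731 0.1202]
lens r [0.4922 0.242  0.1202]
dish tab@.022 [0.4868 0.2588 0.022 ]
dish l [0.4871 0.2793 0.024 ]
dish r [0.49   0.2383 0.024 ]
dish lid front [0.5077 0.2596 0.024 ]
```

```bash
python3 -m handwheel '[0.4,0,-0.08,0, 1.2,0,-0.08,0, 2.3,0,-0.08,0, 3.5,0,-0.08,0, 4.7,0,-0.08,0, 5.8,0,-0.08,0, 6.6,0,-0.08,0, 7,0,-0.08,0, 7.1,0,-0.08,0, 7.1,0,-0.08,0]'; python3 go.py .4848 .2598 .106
python3 - <<'E'
from h import *
import pickle
d={n:cap(n,n+'11.png') for n in('wrist','top','side')}
pickle.dump(d,open('c11.pkl','wb'))
w=d['wrist']['image'][130:280,220:420,::-1]
cv2.imwrite('pics/z11.png',cv2.resize(w,None,fx=4,fy=4,interpolation=cv2.INTER_CUBIC))
w=d['side']['image'][260:380,300:420,::-1]
cv2.imwrite('pics/z11s.png',cv2.resize(w,None,fx=4,fy=4,interpolation=cv2.INTER_CUBIC))
E
```

```text
time_s: 25.1
tcp_pos: [0.4848, 0.2607, 0.1213]
eef_rot: [124.9, 90.0, 39.9]
contact_force: [0.0, -0.2, -1.7]
gripper_width: 0.0348
t 25.1 tcp [0.4848 0.2607 0.1213] jaw -85.01 tilt 0.03 j [ 48.7  14.3 -23.3   0.  -52.4  46.3] F [ 0.  -0.2 -1.7] w 0.0348
shift cm [ 1.53 -0.01  0.09]
```

View pics/z11.png

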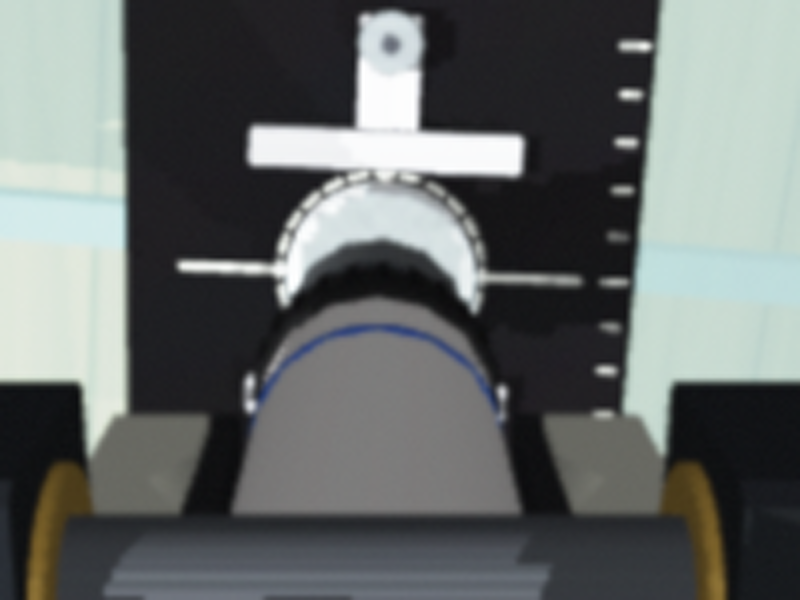

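View pics/z11s.png

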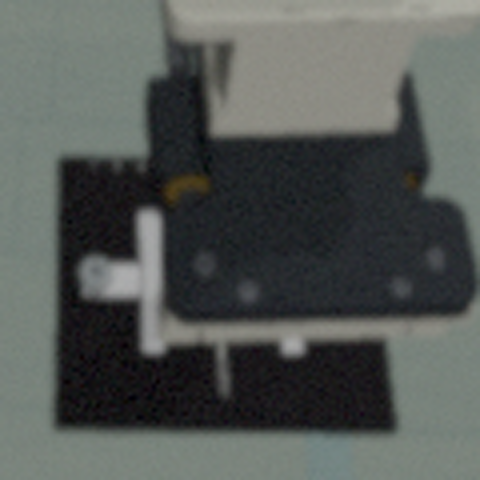

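```bash
python3 - <<'E'
from h import *
import pickle
c=pickle.load(open('c11.pkl','rb'))['wrist']
u=lambda x,y:((x+.5)/4-.5+220,(y+.5)/4-.5+130)
f=lambda n,x,y,z:print(n,onplane(c,*u(x,y),z).round(4))
L=.0492
f('lens front edge (r17)',379,239,L); f('lens l',305,275,L);f('lens r',453,278,L)
f('wheel low front',379,265,L+.028)
f('lid front',386,183,.024);f('lid l(widest)',284,266,.024);f('lid r',476,272,.024)
f('ring front',388,172,.010);f('ring l',279,266,.010);f('ring r',483,272,.010)
f('cross l',230,267,.010);f('cross r',530,279,.010)
E
```

```text
lens front edge (r17) [0.5015 0.2606 0.0492]
lens l [0.4937 0.2734 0.0492]
lens r [0.4955 0.2465 0.0492]
wheel low front [0.5037 0.2608 0.0772]
lid front [0.5073 0.2597 0.024 ]
lid l(widest) [0.4886 0.2787 0.024 ]
lid r [0.4907 0.2399 0.024 ]
ring front [0.5071 0.2591 0.01  ]
ring l [0.4849 0.2804 0.01  ]
ring r [0.4874 0.237  0.01  ]
cross l [0.4838 0.2908 0.01  ]
cross r [0.4867 0.2268 0.01  ]
```

```bash
python3 - <<'E'
from m import *
import pickle
d=pickle.load(open('c6.pkl','rb'))
c=d['wrist']
u=lambda x,y:((x+.5)/4-.5+220,(y+.5)/4-.5+100)
f=lambda n,x,y,z:print(n,onplane(c,*u(x,y),z).round(4))
f('ring top',378,252,.010);f('ring bot',372,422,.010);f('ring l',289,335,.010);f('ring r',460,340,.010)
f('tab',375,341,.018);f('tab',375,341,.024)
hsv=cv2.cvtColor(c['image'],cv2.COLOR_RGB2HSV).astype(int)
w=c['image'][155:215,280:350,::-1]
cv2.imwrite('pics/z12.png',np.hstack([cv2.resize(w,(560,480),interpolation=cv2.INTER_CUBIC)]))
for n,cr,z in (('stop1 c',(380,234),.015),('stop2 c',(370,446),.015),('scr1',(384,143),.02),('scr2',(367,533),.02)): f(n,*cr,z)
f('cross l',228,333,.010);f('cross r',530,345,.010)
# side camera of final dish
c=pickle.load(open('c9.pkl','rb'))['side']
w=c['image'][295:370,310:400,::-1]
cv2.imwrite('pics/z13.png',cv2.resize(w,None,fx=8,fy=8,interpolation=cv2.INTER_CUBIC))
E
```

```text
ring top [0.5072 0.2599 0.01  ]
ring bot [0.4633 0.2576 0.01  ]
ring l [0.4843 0.2805 0.01  ]
ring r [0.4867 0.2373 0.01  ]
tab [0.4863 0.2588 0.018 ]
tab [0.4876 0.2589 0.024 ]
stop1 c [0.5123 0.2599 0.015 ]
stop2 c [0.4584 0.2577 0.015 ]
scr1 [0.5344 0.2609 0.02  ]
scr2 [0.4368 0.2566 0.02  ]
cross l [0.4834 0.2958 0.01  ]
cross r [0.487  0.2195 0.01  ]
```

View pics/z12.png

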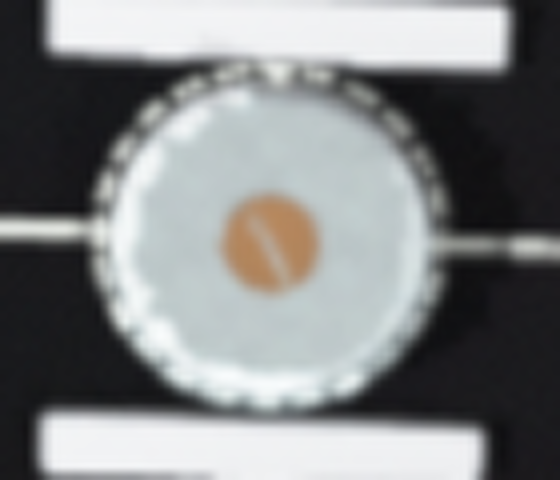

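View pics/z13.png

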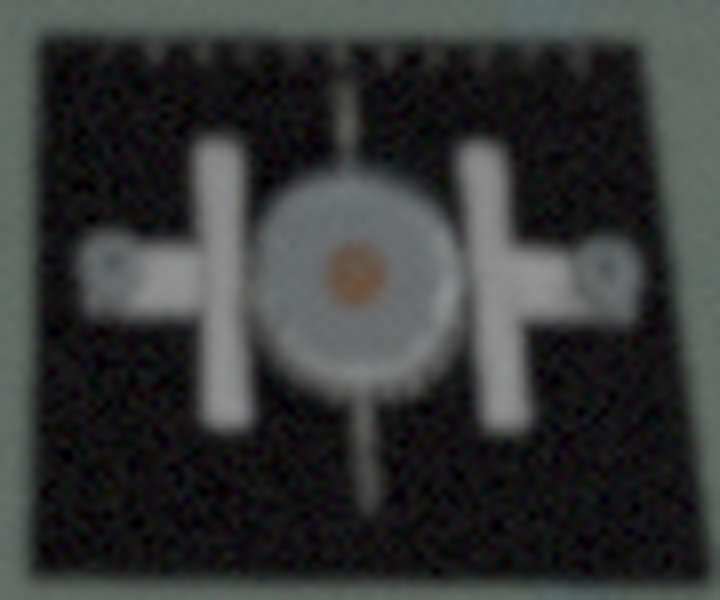

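```bash
python3 -m handwheel '[0.1,0.02,0.02,0, 0.3,0.04,0.04,0, 0.5,0.06,0.05,0, 0.75,0.06,0.05,0, 1,0.06,0.05,0, 1.2,0.06,0.05,0, 1.35,0.06,0.05,0, 1.45,0.06,0.05,0, 1.53,0.06,0.05,0, 1.53,0.06,0.05,0]'; python3 -m handwheel '[0,0,0,0, 0,0,0,0, 0,0,0,0, 0,0,0,0, 0,0,0,0, 0,0,0,0, 0,0,0,0, 0,0,0,0, 0,0,0,0, 0,0,0,0]'; python3 go.py .4854 .2602 .106
python3 - <<'E'
from h import *
import pickle
d={n:cap(n,n+'14.png') for n in('wrist','top','side')}
pickle.dump(d,open('c14.pkl','wb'))
w=d['wrist']['image'][130:280,220:420,::-1]
cv2.imwrite('pics/z14.png',cv2.resize(w,None,fx=4,fy=4,interpolation=cv2.INTER_CUBIC))
E
```

```text
time_s: 26.5
tcp_pos: [0.4852, 0.2601, 0.1057]
eef_rot: [-38.5, 90.0, -123.5]
contact_force: [-0.1, 0.2, -1.8]
gripper_width: 0.0347
time_s: 27.75
tcp_pos: [0.4852, 0.2601, 0.1058]
eef_rot: [-95.3, 90.0, 179.7]
contact_force: [-0.9, 0.3, -0.9]
gripper_width: 0.0344
t 27.75 tcp [0.4852 0.2601 0.1058] jaw -85.02 tilt 0.00 j [ 48.6  15.3 -24.3  -0.  -50.4  46.4] F [-0.9  0.3 -0.9] w 0.0344
shift cm [-0.02  0.02 -0.01]
```

View pics/z14.png

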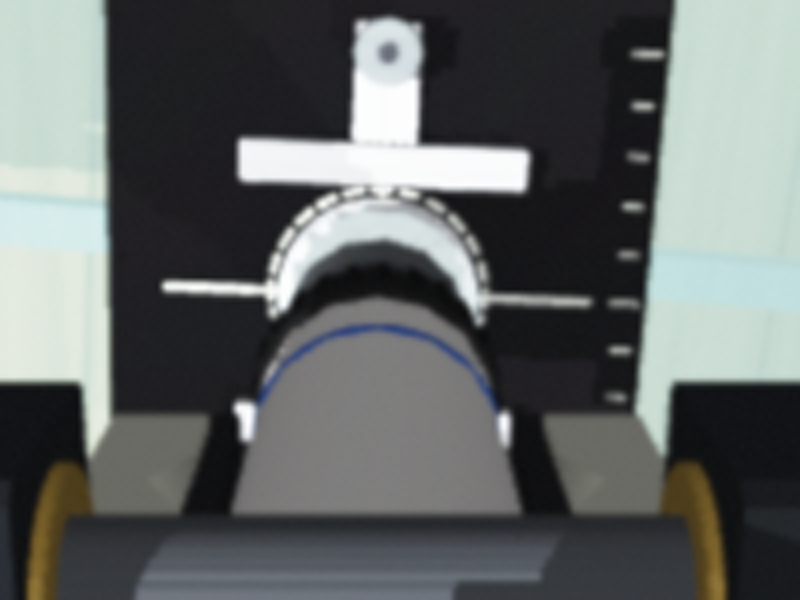

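View pics/top14.png

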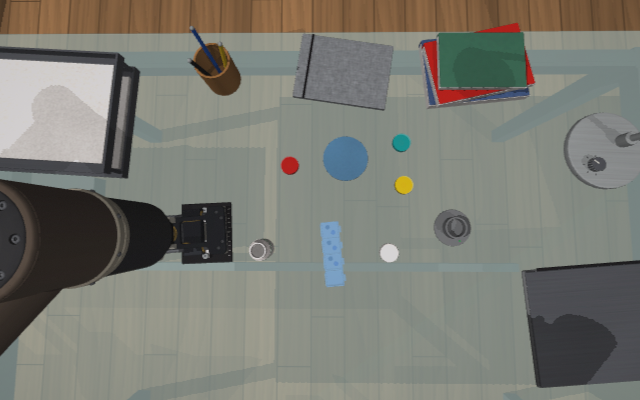

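```bash
python3 - <<'E'
from m import *
import pickle
D=pickle.load(open('c14.pkl','rb')); c=D['wrist']
u=lambda x,y:((x+.5)/4-.5+220,(y+.5)/4-.5+130)
f=lambda n,x,y,z:print(n,onplane(c,*u(x,y),z).round(4))
L=.0337
f('lens front edge (r17)',379,239,L); f('lens l',302,280,L);f('lens r',455,283,L)
f('ring front',383,187,.010);f('ring l',270,290,.010);f('ring r',487,296,.010)
f('cross l',220,288,.010);f('cross r',530,301,.010)
f('pad front',383,201,.024);f('pad front low',383,201,.014)
a=pickle.load(open('c0.pkl','rb'))['top']['image'].astype(int); b=D['top']['image'].astype(int)
df=np.abs(a-b).max(2)>40
for n,(x0,y0,x1,y1) in dict(bottle=(246,235,276,265),org=(315,217,350,292),cap=(377,240,402,266),coasterrim=(320,134,370,146)).items(): print(n,df[y0:y1,x0:x1].sum())
E
```

```text
lens front edge (r17) [0.502  0.26   0.0337]
lens l [0.4931 0.2733 0.0337]
lens r [0.495  0.2454 0.0337]
ring front [0.5072 0.2596 0.01  ]
ring l [0.4842 0.2804 0.01  ]
ring r [0.4868 0.2367 0.01  ]
cross l [0.4837 0.2905 0.01  ]
cross r [0.4865 0.2279 0.01  ]
pad front [0.5071 0.2597 0.024 ]
pad front low [0.5052 0.2594 0.014 ]
bottle 1
org 0
cap 0
coasterrim 0
```

```bash
python3 go.py; python3 -c "
from plant import workorder; print(workorder.close_job())"
```

```text
t 27.9 tcp [0.4852 0.2601 0.1058] jaw -85.02 tilt 0.00 j [ 48.6  15.3 -24.3  -0.  -50.4  46.4] F [ 0.2 -0.4 -2.3] w 0.0347
the job is handed in; nothing more can be done
None
```

The job is handed in at 27.9 s of the 67 s allowed. The dish stands on the stage cross, released, and the microscope is held still above it.

- **Dish:** I set it down with about 5 N of contact. Afterwards it looked concentric with the ring to about 0.5 mm in both the wrist and side views.
- **Microscope:** I lifted it straight out of the cradle and carried it with its lens end about 120 mm above the desk, some 40 mm higher than the bottle. I then lowered it over the dish.
- **Last checks:**
  - In the wrist view the lens is centred on the ring to about 0.5 mm.
  - By the gripper height, the lens end is about 10 mm above the lid. No picture showed this gap directly.
  - The tool tilt read 0°, and the wrist force showed only the microscope's weight.
  - Between the first and last top views, the organizer and cap showed no changed pixels, the bottle one, and the coaster none along the part of its rim I checked.
- **Disagreements:**
  - The wrist camera read positions about 1.5 mm lower in y than the top and side cameras. I therefore did the final centring within the wrist view alone.
  - The dish's visible front edge came out up to 2 mm further out than the ring suggested, if taken at lid height. I took it to be the white pad inside, lower down, because that height agrees with the ring.

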